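# Bring a coral post into the camera's focus notch

### The arm

A 7-joint arm with a two-finger parallel gripper is mounted at the origin on the work surface. World frame = base frame: x ahead of the robot, y to its left, z up, the work surface at z = 0. Lengths are in mm, angles in rad, forces in N, time in s.
With the tool pointing down it reaches from about 400 to 850 mm from the base axis. Payload 4.5 kg.
Tool frame: the origin (TCP) lies on the centre line of the jaws, within the pads' length; the fingertips stand 11 mm ahead of it and the grasp point (between the pads) lies 8 mm behind it; z points along the fingers, y is the direction in which the jaws open and shut (so a half turn about z gives the same grasp; the last joint's range is limited). The gripper opens to 85 mm and grips with 20 to 120 N. Pads are 22 mm wide; open, the fingers measure 114 mm over their backs; the gripper's body (76 mm by 85 mm) begins 54 mm behind the grasp point. The pads swing forward as they close: fully open they stand 13 mm farther back than shut.
Start: joints at [1.293, 0.689, -0.195, 1.565, 0.157, 0.902, -0.215], TCP at [191.762, -594.879, 242.317] pointing down, gripper open.
Joint ranges: [-3.01, 3.01], [-0.46, 2.08], [-1.47, 1.51], [0.13, 2.56], [-1, 4.14], [0.04, 2.09], [-2.66, 2.66]. Speed limits (rad/s): [2.57, 2.57, 3.14, 3.14, 3.14, 3.14, 3.14].

### API

Orientations are given as a rotation vector (axis times angle).
In Python, from cell import ctrl gives the robot as it stands.
- The arm moves only by the shell command python3 -m pendant 'ROWS' [OPENING] [FORCE]. ROWS is JSON, a list that holds one entry, the list of rows, each a list of 6 numbers: the shift along the tool's x, y, z in mm, then the turn, a rotation vector about the tool's x, y, z in rad. A call has 1 to 10 rows; each row is the pose to reach, as a shift and turn from the pose measured when the call began, along the tool's axes at that moment; what a row does not reach only later rows make up. A row lasts 1/12 s, in which the tool goes at most 41.7 mm and 7.16 degrees, less where a joint would pass 70% of its speed; a pose out of reach is approached as far as the arm can. A call with a gripper value outside its range is refused whole. OPENING is the opening, from -1 (shut) to 1 (fully open), set as the call begins (- or left out, the last holds). The fingers move at their own pace and stop on an object; FORCE is the grip in N (left out, the last holds). Time passes only in rows, so rows that repeat a pose let the fingers close. It gives the time, the measured TCP pose, the force and the opening at its end, in the units of the state.
- ctrl.get_state(): the state, without advancing time (a new reading comes with each control period).
- ctrl.grab_frame(name): name is "scene" or "top" or "wrist"; returns the picture (400x640x3 uint8, blue, green, red); there is no depth.
- ctrl.camera_info(name): a dict with "K" (3x3 intrinsics, pixels), "distortion" ([k1, k2, p1, p2, k3] as OpenCV has them; the pictures are not rectified), "R" (3x3) and "t" (3): a world point X has camera coordinates R X + t; the wrist camera has in their place "mount" (4x4, takes a point from camera to tool coordinates, whose origin is the TCP and whose axes are the flange's). Camera axes: x right, y down, z forward; pixel columns grow to the right and rows downward; lengths in mm; the calibration is good to about 2 mm. A picture is of the moment at which its call begins: read the wrist's pose just before it. camera_info takes no time and is no camera call.
- ctrl.job_done(): hands the job in, once; it reports no verdict.
The state is a dict: "t": time; "qpos": joint angles; "joint_vel": joint speeds; "tau": joint torques, N m; "tool_pos": TCP position; "tcp_rot": TCP orientation; "contact_force": force on the tool from outside, world axes, zero at the start; "ft_torque": the same for the moment, N m; "opening": finger opening in mm.
Only numpy, scipy, OpenCV 4.12 (cv2) and the standard library are available. Lean on these libraries where they do the work, as an engineer would, in place of code of your own. Each camera call takes 0.05 s, during which the arm holds its last target.

### The job

Take the orange coral post from its slanted rest, stand it upright in the white cup on the blue carriage and let go of it. Then take the carriage by its black upright grip and slide it along the track towards the camera until you feel its ball drop into the notch of the yellow clamp. Finish there, still holding the grip between the fingers with the ball in the notch, and leave the white coral post, the amber jar and the dishes where they are.

Things in the scene. Friction and masses are not known exactly. Their poses are not given: they have to be found in the camera images.
- orange_post: The coral post to use: steel rod 13 mm thick and 92 mm long with an orange coral head up to 18 mm wide on top; 114 mm in all, about 60 g. Origin: centre of its foot; z along the rod to the coral. Starts in either tube of the rest, 25 degrees off vertical, coral end leaning to the rest's -x; 40 mm of the foot end is in the tube.
- white_post: The same post with a white coral head, in the other tube. Leave it alone.
- rest: Fixed wooden base 100 mm (x) by 160 mm (y) by 12 mm with two grey tubes 24 mm wide, 45 mm long, at y = +45 and -45 mm, both leaning 25 degrees towards -x. Origin: centre of the underside. The tube bore is 18 mm.
- track: Fixed slide track: aluminium rail 44 mm wide, 25 mm high, 360 mm long along its y axis. Origin: centre of the underside; x across the rail, away from the grip side. Black end blocks at y = +-180 mm. The camera stands beyond the -y end: body at x 5 to 55, y -222 to -298, z 130 to 180 mm; lens 38 mm wide, reaching to y = -182 mm.
- carriage (a joint): Position of the blue carriage along the track in m: 0 at one end of its travel (cup and grip at track y = +100 mm), growing towards the camera (track -y) to 0.200 at the end stop. Sliding friction about 1 N; stays where it is left. Plate 80 by 60 mm, top at z = 39 mm. Pushing the ball over a ridge of the notch takes 6 to 8 N.
- slide_grip: The carriage's black upright grip: square post 18 by 18 mm, 62 mm tall, on a flat arm 22 mm wide on the robot's side, 85 mm from the rail's middle, 107 mm from the cup's axis. Origin: centre of its underside, 35 mm above the table, level with the arm's top; free sides from there to 97 mm. x across the rail (towards the cup), y along it, camera at -y.
- grip_top (a point): Centre of the grip's top face, 97 mm above the table.
- cup_floor (a point): Centre of the inner floor of the white cup on the carriage, 44 mm above the table. The cup's bore is 16 mm wide for the lower 25 mm and flares to about 29 mm at the mouth.
- cup_mouth (a point): Centre of the cup's mouth, 79 mm above the table (35 mm above the cup floor).
- plunger (a point): The steel ball (12 mm) of the spring plunger on the far side of the carriage, under a white index line; moves with the carriage. y axis along the track.
- notch (a point): Middle of the yellow clamp's notch, where the seated ball's centre stands: between two upright 10 mm steel pins at y = +-7.5 mm, before a yellow bar with a black index line. y along the track, camera at -y. Its place along the track varies. The ball meets a pin 14 mm before the middle, snaps in from 7.5 mm before it, and centres itself if the grip is loose.
- notch_clamp: The yellow clamp (50 mm long along the track) that carries the notch, fixed beside the rail; origin on the table under the rail's middle line, axes as the track.
- jar: Amber jar with white lid, 60 mm wide and 75 mm high, loose. Leave alone. Origin: centre of the underside.
- dishes: Stack of two glass dishes, 90 mm wide and 29 mm high, loose. Leave alone. Origin: centre of the underside.

How it is judged:
By the outcome, as a careful person would: the job done as asked, in the order asked, and still so for the second after the job is handed in, while the arm keeps its last pose, push and grip.
It also fails if it takes over 64 s, if anything falls off the work surface, if the arm or the gripper's body presses on something with over 40 N, if the wrist force passes 120 N, or if a joint passes its speed limit or range.

## Working session

There is one attempt and no reset: what is moved stays moved. The work goes in short steps, Python scripts to look and compute and a shell command to move; the robot and the scene stay as the last step left them, time stands still between calls to the robot, and variables do not carry over. Pictures are saved under pics/ and viewed, and the job is handed in when it is done.

```bash
ls; mkdir -p pics
python3 - <<'E'
from cell import ctrl
import cv2,numpy as np
print(ctrl.get_state())
for n in ["scene","top","wrist"]:
    cv2.imwrite(f"pics/{n}0.png",ctrl.grab_frame(n)); i=ctrl.camera_info(n)
    print(n,{k:np.round(np.array(v),3).tolist() for k,v in i.items()})
E
```

```text
pics
{'t': 0.0, 'qpos': array([ 1.2927906 ,  0.68997944, -0.19451455,  1.56637863,  0.15730803,
        0.90247368, -0.21508881]), 'joint_vel': array([-0.0014789 , -0.00067099, -0.00124006, -0.00042164,  0.0006054 ,
       -0.00098667, -0.00032985]), 'tau': array([-7.17880976e-04, -5.39614069e+01, -1.26627814e+00, -1.58545160e+01,
        9.20137652e-03,  9.30089154e-03,  4.84837429e-06]), 'tool_pos': array([ 191.49234559, -594.27163949,  241.47765503]), 'tcp_rot': array([-3.10168934e+00, -4.87685777e-01,  6.63687950e-04]), 'contact_force': array([-0.51592813, -0.59701295,  0.18839658]), 'ft_torque': array([-0.00235802,  0.06022405, -0.00163057]), 'opening': 85.44743365195625}
scene {'K': [[414.77, 0.0, 324.124], [0.0, 414.77, 195.843], [0.0, 0.0, 1.0]], 'distortion': [-0.056, 0.0, 0.0, 0.0, 0.0], 'R': [[-0.83, 0.558, -0.009], [0.322, 0.465, -0.824], [-0.456, -0.687, -0.566]], 't': [452.831, -109.219, 1404.092]}
top {'K': [[518.543, 0.0, 319.698], [0.0, 518.543, 204.953], [0.0, 0.0, 1.0]], 'distortion': [-0.149, 0.0, 0.0, 0.0, 0.0], 'R': [[0.006, -1.0, 0.006], [-0.994, -0.006, -0.107], [0.107, -0.005, -0.994]], 't': [-10.617, 553.742, 1347.283]}
wrist {'K': [[321.168, 0.0, 317.278], [0.0, 321.168, 196.824], [0.0, 0.0, 1.0]], 'distortion': [-0.062, 0.0, 0.0, 0.0, 0.0], 'mount': [[-0.0, -0.95, -0.313, 81.1], [1.0, -0.0, -0.0, 0.408], [0.0, -0.313, 0.95, -132.288], [0.0, 0.0, 0.0, 1.0]]}
```

View pics/scene0.png

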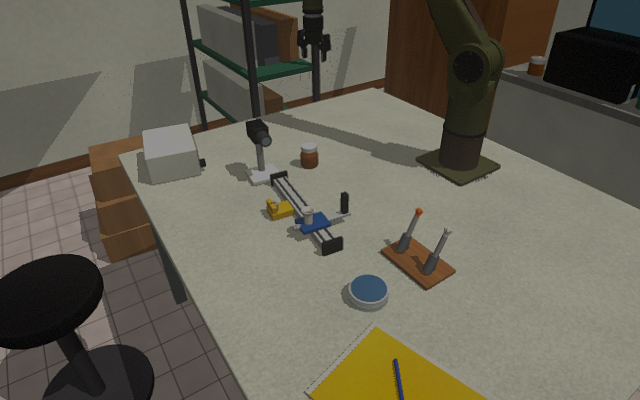

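View pics/top0.png

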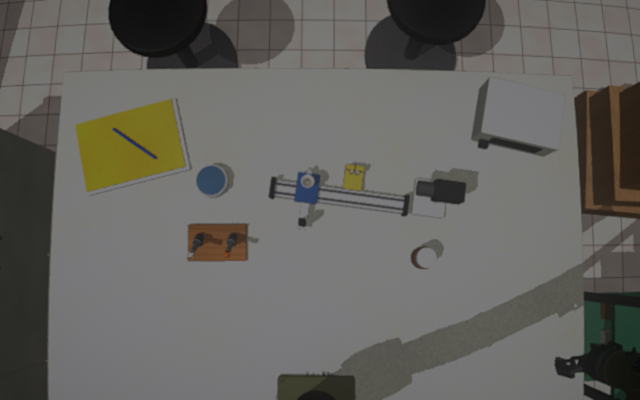

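View pics/wrist0.png

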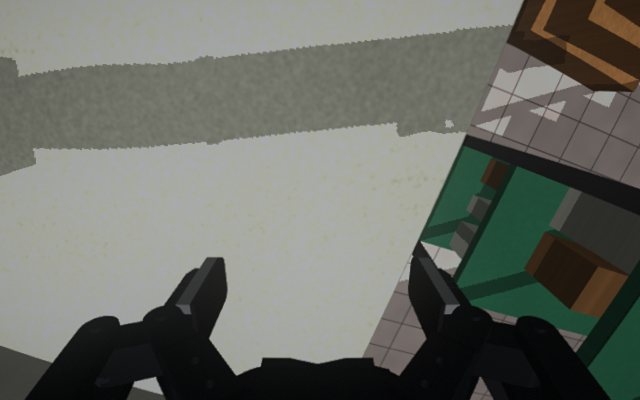

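Overview: rest with two posts at top (188–247, 223–262), carriage at (307,185) with grip at (303,220), clamp at (354,177), camera at (440,190). I'll zoom in next.

```bash
cat > h.py <<'E'
from cell import ctrl
import cv2,numpy as np
from scipy.spatial.transform import Rotation as Ro
def cam(n,st=None):
    i=ctrl.camera_info(n);K=np.array(i['K']);d=np.array(i['distortion'])
    if n!='wrist': R=np.array(i['R']);t=np.array(i['t'])
    else:
        M=np.array(i['mount']);Rt=Ro.from_rotvec(st['tcp_rot']).as_matrix()
        Rc=Rt@M[:3,:3];c=Rt@M[:3,3]+st['tool_pos'];R=Rc.T;t=-R@c
    return K,d,R,t
def ray(c,px):
    K,d,R,t=c
    u=cv2.undistortPoints(np.array([[px]],float),K,d)[0,0]
    v=R.T@np.array([u[0],u[1],1]);return -R.T@t,v/np.linalg.norm(v)
def onz(c,px,z):
    o,v=ray(c,px);return o+v*(z-o[2])/v[2]
def tri(l):
    A=np.zeros((3,3));b=np.zeros(3)
    for c,px in l:
        o,v=ray(c,px);P=np.eye(3)-np.outer(v,v);A+=P;b+=P@o
    x=np.linalg.solve(A,b)
    return x,[round(float(np.linalg.norm(np.cross(x-ray(c,p)[0],ray(c,p)[1]))),1) for c,p in l]
def proj(c,X):
    K,d,R,t=c
    return cv2.projectPoints(np.array(X,float).reshape(-1,1,3),cv2.Rodrigues(R)[0],t,K,d)[0].reshape(-1,2)
E
python3 - <<'E'
import cv2
s=cv2.imread('pics/scene0.png');t=cv2.imread('pics/top0.png')
cv2.imwrite('pics/s_c.png',cv2.resize(s[150:300,230:470],None,fx=3.3,fy=3.3,interpolation=cv2.INTER_CUBIC))
cv2.imwrite('pics/t_c.png',cv2.resize(t[140:290,170:330],None,fx=4,fy=4,interpolation=cv2.INTER_CUBIC))
cv2.imwrite('pics/t_d.png',cv2.resize(t[150:250,260:420],None,fx=5,fy=5,interpolation=cv2.INTER_CUBIC))
E
```

```text
(no output)
```

View pics/s_c.png

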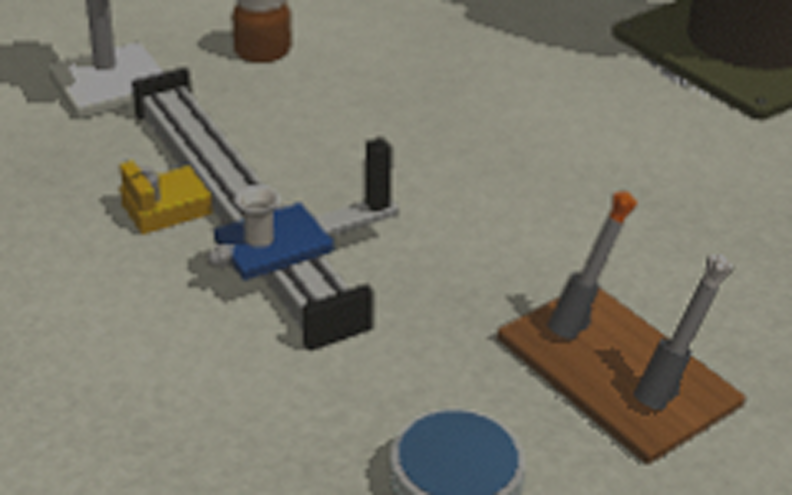

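View pics/t_c.png

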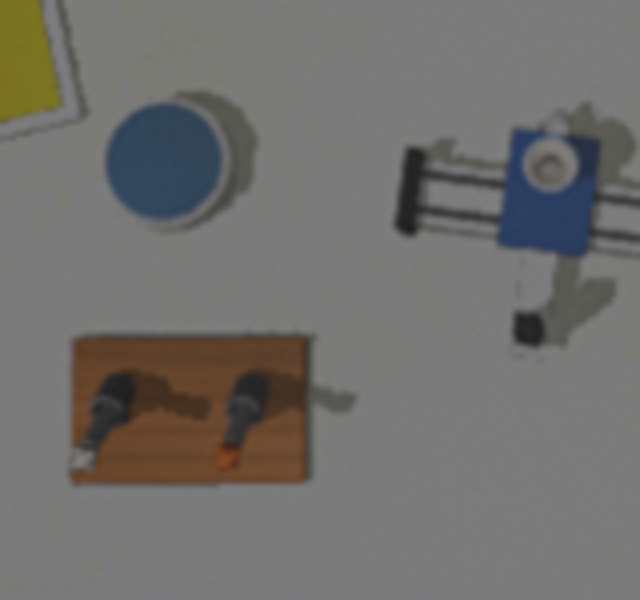

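View pics/t_d.png

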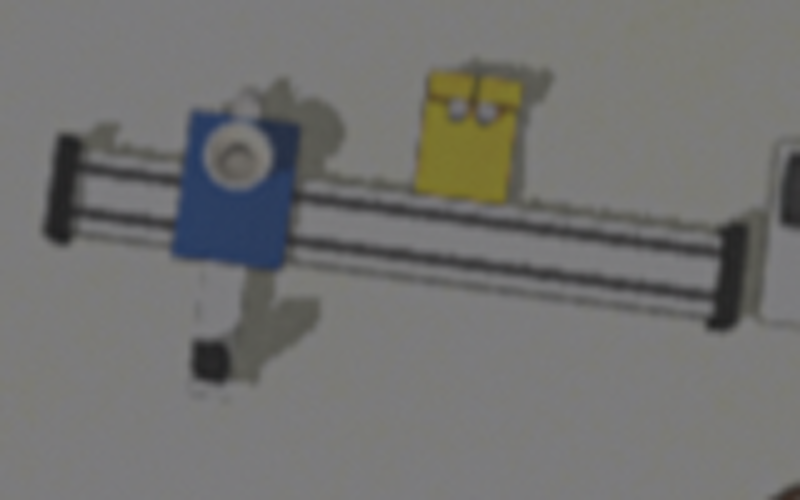

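Run:
```python
from h import *
T=cam('top');S=cam('scene')
np.set_printoptions(precision=1,suppress=True)
tc=lambda x,y:(x/4+170-.375,y/4+140-.375)
td=lambda x,y:(x/5+260-.4,y/5+150-.4)
sc=lambda x,y:(x/3.3+230-.35,y/3.3+150-.35)
print('head',tri([(T,tc(228,457)),(S,sc(622,206))]))
print('cup',tri([(T,td(238,156)),(S,sc(257,198))]),onz(T,td(238,156),79),onz(S,sc(257,198),79))
print('grip',onz(T,td(212,360),97),onz(S,sc(378,143),97))
a,b=onz(T,td(66,187),35),onz(T,td(732,276),35);print('blocks',a,b,(a+b)/2,np.degrees(np.arctan2(*(a-b)[:2])),np.linalg.norm(a-b))
print('pins',onz(T,td(457,108),45),onz(T,td(487,112),45))
c=[onz(T,tc(*p),12) for p in [(73,337),(308,337),(308,483),(73,483)]];print('rest',np.array(c),np.mean(c,0))
print('tube mouths',onz(T,tc(247,402),50),onz(T,tc(111,405),50))
print('dish',onz(T,tc(165,160),29))
hsv=cv2.cvtColor(ctrl.grab_frame('top'),cv2.COLOR_BGR2HSV)
m=cv2.inRange(hsv,(3,150,60),(14,255,255));
```

```text
head (array([421.6, 223.5, 111.1]), [0.5, 0.5])
cup (array([611.9,  25. ,  77.7]), [1.0, 1.0]) [610.8  25.5  79. ] [613.5  25.8  79. ]
grip [504.1  37.4  97. ] [507.4  39.   97. ]
blocks [600.4 117.7  35. ] [ 555.1 -236.7   35. ] [577.8 -59.5  35. ] 7.2873141936455905 357.29942064410955
pins [642.6 -89.6  45. ] [ 640.6 -105.5   45. ]
rest [[502.  348.6  12. ]
 [503.3 188.6  12. ]
 [405.7 186.9  12. ]
 [403.7 345.9  12. ]] [453.7 267.5  12. ]
tube mouths [457.9 222.6  50. ] [455.  312.4  50. ]
dish [620.5 285.5  29. ]
```

```bash
cat >> h.py <<'E'
def frame(zdir,xhint):
    z=np.array(zdir,float);z/=np.linalg.norm(z);x=np.array(xhint,float);x-=z*(x@z);x/=np.linalg.norm(x)
    return np.column_stack([x,np.cross(z,x),z])
def delta(P,Rw=None):
    s=ctrl.get_state();R0=Ro.from_rotvec(s['tcp_rot']).as_matrix()
    d=R0.T@(np.array(P)-s['tool_pos'])
    r=np.zeros(3) if Rw is None else Ro.from_matrix(R0.T@Rw).as_rotvec()
    n=max(np.linalg.norm(d)/41.7,np.degrees(np.linalg.norm(r))/7.16)
    print('delta',np.round(d,1).tolist(),np.round(r,3).tolist(),'rows>=',round(n,1))
E
python3 - <<'E'
from h import *
delta([470,-210,270],frame([0,0,-1],[1,0,0]))
E
```

```text
delta [382.9, -280.6, -27.9] [-0.001, 0.0, 0.312] rows>= 11.4
```

```bash
python3 -m pendant '[[[38,-28,-3,0,0,0.03],[76,-56,-6,0,0,0.06],[114,-84,-9,0,0,0.09],[152,-112,-12,0,0,0.12],[190,-140,-15,0,0,0.15],[228,-168,-18,0,0,0.18],[267,-196,-20,0,0,0.21],[305,-224,-22,0,0,0.24],[343,-252,-25,0,0,0.27],[382,-280,-28,0,0,0.31]]]' 0.3 40
python3 - <<'E'
from h import *
print(ctrl.get_state()['qpos'])
u=np.array([-.4226,-.0066,.906]);h=np.array([421.6,223.5,111.1])
delta(h-36*u+u*110,frame(-u,[1,0.01,0]))
E
```

```text
t: 1.03
tool_pos: [435.9, -255.7, 266.8]
tcp_rot: [-3.14, -0.0, 0.001]
contact_force: [1.0, -0.3, 0.0]
opening: 55.6
[ 0.4916089   0.49792908 -0.07973391  1.89298457  0.0544272   0.75372458
 -1.18880205]
delta [-45.4, -478.6, 89.2] [0.004, 0.437, -0.009] rows>= 11.7
```

```bash
python3 -m pendant '[[[-4,-40,0,0,0.04,0],[-8,-80,0,0,0.08,0],[-12,-120,0,0,0.12,0],[-16,-160,5,0,0.16,0],[-20,-200,10,0,0.2,0],[-24,-240,20,0,0.24,0],[-28,-280,30,0,0.28,0],[-32,-320,40,0,0.32,0],[-36,-360,50,0,0.36,0],[-40,-400,65,0,0.4,0]]]'
python3 - <<'E'
from h import *
print(ctrl.get_state()['qpos'])
u=np.array([-.4226,-.0066,.906]);h=np.array([421.6,223.5,111.1])
delta(h-36*u+u*110,frame(-u,[1,0.01,0]))
E
```

```text
t: 1.87
tool_pos: [413.4, 48.6, 248.8]
tcp_rot: [3.088, -0.001, 0.498]
contact_force: [1.3, -0.7, 0.1]
opening: 55.7
[-0.46133617  0.35388514  0.20807028  2.43989388  0.50285349  0.05783325
 -2.34616922]
delta [-43.9, -175.4, 57.3] [0.02, 0.117, -0.006] rows>= 4.5
```

```bash
python3 -m pendant '[[[-5,-20,-10,0,0,0.11],[-10,-40,-20,0,0,0.22],[-15,-60,-20,0,0,0.34],[-20,-80,-20,0,0,0.45],[-20,-100,-15,0,0,0.56],[-20,-120,-10,0,0,0.67],[-20,-140,0,0,0,0.79],[-20,-160,0,0,0,0.9],[-20,-175,0,0,0,1.02],[-20,-175,0,0,0,1.14]]]'
python3 - <<'E'
from h import *
print(ctrl.get_state()['qpos'])
a=np.radians(12);tz=np.array([np.sin(a),0,-np.cos(a)])
delta(np.array([433.4,223.7,85.7])-112*tz,frame(tz,[-1,0,0]))
E
```

```text
t: 2.7
tool_pos: [395.3, 227.7, 239.8]
tcp_rot: [-2.483, 1.592, -0.41]
contact_force: [0.0, -0.0, -0.4]
opening: 55.5
[-1.25020773  0.52234776  0.72247779  2.32131662 -0.73816654  0.20530251
 -2.64306491]
delta [3.2, 1.4, 47.0] [-0.118, 0.06, 2.0] rows>= 16.0
```

```bash
python3 -m pendant '[[[0,0,0,0,0,-0.125],[0,0,0,0,0,-0.25],[0,0,0,0,0,-0.375],[0,0,0,0,0,-0.5],[0,0,0,0,0,-0.625],[0,0,0,0,0,-0.75],[0,0,0,0,0,-0.875],[0,0,0,0,0,-1],[0,0,0,0,0,-1.125],[0,0,0,0,0,-1.25]]]'
python3 - <<'E'
from h import *
print(ctrl.get_state()['qpos'])
a=np.radians(12);tz=np.array([np.sin(a),0,-np.cos(a)])
delta(np.array([433.4,223.7,85.7])-112*tz,frame(tz,[-1,0,0]))
E
```

```text
t: 3.53
tool_pos: [395.2, 227.9, 239.9]
tcp_rot: [3.068, 0.178, 0.495]
contact_force: [0.5, -0.8, -1.2]
opening: 55.6
[-1.14096511  0.47593886  0.53114478  2.317067   -0.15078518  0.16303009
 -1.99755037]
delta [-0.3, 3.7, 47.1] [0.167, 0.026, -3.02] rows>= 24.2
```

```bash
python3 -m pendant '[[[0,0,0,0,0,-0.125],[0,0,0,0,0,-0.25],[0,0,0,0,0,-0.375],[0,0,0,0,0,-0.5],[0,0,0,0,0,-0.625],[0,0,0,0,0,-0.75],[0,0,0,0,0,-0.875],[0,0,0,0,0,-1],[0,0,0,0,0,-1.125],[0,0,0,0,0,-1.25]]]'; python3 -m pendant '[[[0,0,0,0,0,-0.125],[0,0,0,0,0,-0.25],[0,0,0,0,0,-0.375],[0,0,0,0,0,-0.5],[0,0,0,0,0,-0.625],[0,0,0,0,0,-0.75],[0,0,0,0,0,-0.875],[0,0,0,0,0,-1],[0,0,0,0,0,-1.125],[0,0,0,0,0,-1.25]]]'
python3 - <<'E'
from h import *
print(ctrl.get_state()['qpos'])
a=np.radians(12);tz=np.array([np.sin(a),0,-np.cos(a)])
delta(np.array([433.4,223.7,85.7])-112*tz,frame(tz,[-1,0,0]))
E
```

```text
t: 4.37
tool_pos: [395.2, 228.1, 239.9]
tcp_rot: [2.257, 1.837, 0.355]
contact_force: [-0.8, -1.0, -0.3]
opening: 56.1
t: 5.2
tool_pos: [395.2, 228.2, 240.0]
tcp_rot: [0.734, 2.73, 0.105]
contact_force: [-0.5, 0.1, 0.1]
opening: 55.3
[-0.80102104  0.42200107  0.01471314  2.30198911  0.87282449  0.29768617
 -0.5681294 ]
delta [-2.1, -3.5, 47.2] [0.02, 0.111, -0.524] rows>= 4.3
```

```bash
python3 -m pendant '[[[0,-1,10,0,0.03,-0.12],[-1,-2,20,0.01,0.06,-0.24],[-1,-3,30,0.01,0.08,-0.36],[-2,-3.5,40,0.02,0.1,-0.46],[-2,-3.5,47,0.02,0.11,-0.524],[-2,-3.5,47,0.02,0.11,-0.524],[-2,-3.5,47,0.02,0.11,-0.524]]]';  python3 - <<'E'
from h import *
s=ctrl.get_state();print(s['qpos'])
im=ctrl.grab_frame('wrist');cv2.imwrite('pics/w1.png',im);import pickle;pickle.dump(s,open('w1.pkl','wb'))
a=np.radians(12);tz=np.array([np.sin(a),0,-np.cos(a)])
delta(np.array([433.4,223.7,85.7])-112*tz,frame(tz,[-1,0,0]))
E
```

```text
t: 5.78
tool_pos: [410.0, 223.5, 195.2]
tcp_rot: [0.004, 2.931, -0.001]
contact_force: [0.7, 0.5, 0.1]
opening: 55.6
[-0.52376414  0.53450203 -0.25257526  2.24226364  0.90146403  0.34493161
 -0.01435241]
delta [-0.2, -0.0, 0.3] [-0.001, 0.001, -0.002] rows>= 0.0
```

View pics/w1.png

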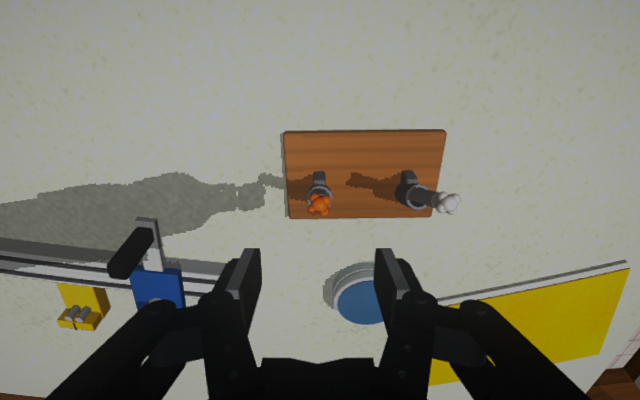

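Run:
```python
from h import *
import pickle
np.set_printoptions(precision=1,suppress=True)
s=pickle.load(open('w1.pkl','rb'));W=cam('wrist',s);T=cam('top');S=cam('scene')
def c(f,W_=None):
    im=cv2.imread(f);h=cv2.cvtColor(im,cv2.COLOR_BGR2HSV);m=cv2.inRange(h,(4,190,90),(14,255,255))
    n,l,st,ce=cv2.connectedComponentsWithStats(m);
    o=[(st[i][4],ce[i]) for i in range(1,n) if st[i][4]>4];print(f,sorted(o,key=lambda a:-a[0])[:4])
for f in ['w1','top0','scene0']:c(f'pics/{f}.png')
u=np.array([-.4226,-.0066,.906]);h=np.array([421.6,223.5,111.1])
print(proj(W,[h+11*u,h,h-11*u,h-63*u,s['tool_pos']]))
print([onz(W,p,12) for p in [(286,131),(445,131),(437,218),(287,218)]])
im=cv2.imread('pics/w1.png')
cv2.imwrite('pics/w1c.png',cv2.resize(im[120:230,270:470],None,fx=4,fy=4,interpolation=cv2.INTER_CUBIC))
```

```text
pics/w1.png [(np.int32(340), array([318.8, 204.8]))]
pics/top0.png []
pics/scene0.png [(np.int32(23), array([418.7, 211.9]))]
[[317.5 200.8]
 [317.6 199.1]
 [317.7 197.7]
 [318.1 192.2]
 [317.7 269.5]]
[array([404.7, 193.4,  12. ]), array([404.5, 346.4,  12. ]), array([505.5, 357.1,  12. ]), array([504.8, 189.4,  12. ])]
```

View pics/w1c.png

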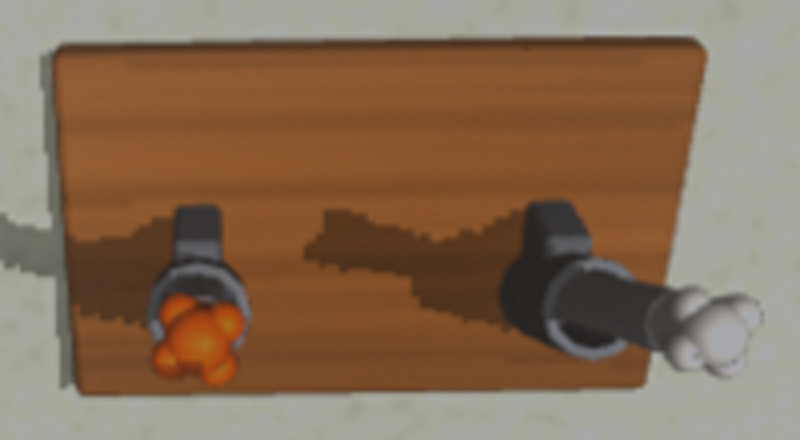

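Run:
```python
from h import *
import pickle
np.set_printoptions(precision=1,suppress=True)
s=pickle.load(open('w1.pkl','rb'));W=cam('wrist',s);T=cam('top');S=cam('scene')
t=(226.6,253.9)
p=[(W,(318.8,204.8)),(T,t),(S,(418.7,211.9))]
print(tri(p),tri(p[:2]),tri(p[1:]),tri(p[::2]))
print(onz(W,(320,196.2),53),onz(W,(318.8,204.8),107))
```

```text
(array([422.6, 224.3, 113.8]), [1.8, 1.7, 1.2]) (array([421.4, 223.5, 118.6]), [0.9, 0.9]) (array([421.1, 223.9, 111.6]), [0.2, 0.2]) (array([423.8, 225.2, 114.2]), [1.0, 1.0])
[453.  225.7  53. ] [428.9 224.4 107. ]
```

Run:
```python
from h import *
a=np.radians(12);tz=np.array([np.sin(a),0,-np.cos(a)])
delta(np.array([436.8,224.2,85.6])+8*tz,frame(tz,[-1,0,0]))
```

```text
delta [-3.4, 0.6, 121.1] [-0.001, 0.001, -0.002] rows>= 2.9
```

```bash
python3 -m pendant '[[[-3.4,0.6,20,0,0,0],[-3.4,0.6,40,0,0,0],[-3.4,0.6,60,0,0,0],[-3.4,0.6,80,0,0,0],[-3.4,0.6,95,0,0,0],[-3.4,0.6,108,0,0,0],[-3.4,0.6,116,0,0,0],[-3.4,0.6,121,0,0,0],[-3.4,0.6,121,0,0,0]]]';  python3 - <<'E'
from h import *
s=ctrl.get_state();print(s['qpos'])
im=ctrl.grab_frame('wrist');cv2.imwrite('pics/w2.png',im)
E
```

```text
t: 6.58
tool_pos: [437.9, 223.9, 77.2]
tcp_rot: [0.005, 2.933, -0.002]
contact_force: [0.6, -0.3, 0.6]
opening: 55.5
[-0.52876385  0.8069814  -0.19432608  2.25821923  1.86501575  0.27923793
 -0.93825061]
```

View pics/w2.png

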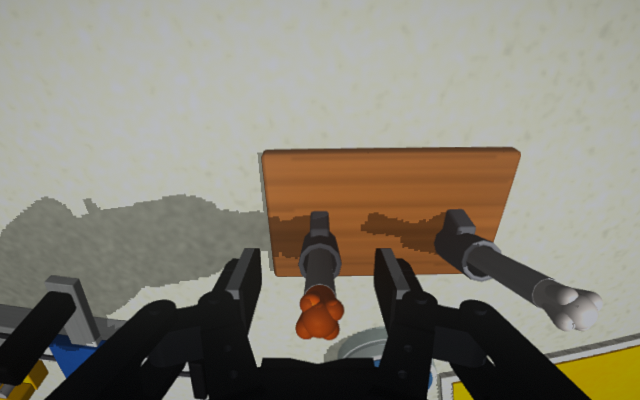

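```bash
python3 -m pendant '[[[0,0,0,0,0,0],[0,0,0,0,0,0],[0,0,0,0,0,0],[0,0,0,0,0,0],[0,0,0,0,0,0],[0,0,0,0,0,0],[0,0,0,0,0,0]]]' -1 60;  python3 - <<'E'
from h import *
s=ctrl.get_state();print(s['qpos'])
im=ctrl.grab_frame('wrist');cv2.imwrite('pics/w3.png',im)
E
```

```text
t: 7.22
tool_pos: [438.1, 224.0, 78.8]
tcp_rot: [0.004, 2.931, -0.001]
contact_force: [-1.1, -0.6, 6.6]
opening: 11.8
[-0.53146102  0.80338633 -0.19128255  2.25904331  1.86383391  0.27792377
 -0.93755462]
```

View pics/w3.png

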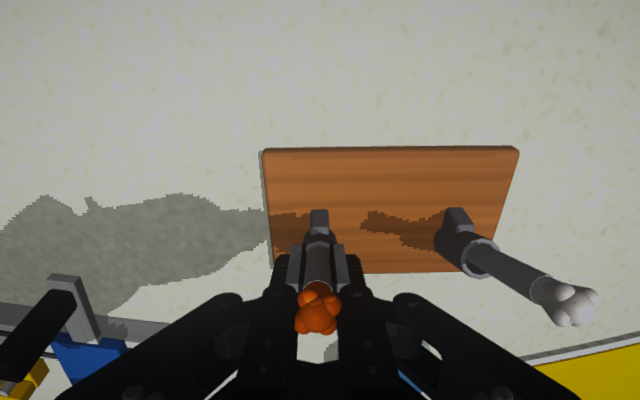

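```bash
python3 -m pendant '[[[1.1,0,-5,0,0,0],[2.8,0,-12,0,0,0],[4.5,0,-20,0,0,0],[6.7,0,-29,0,0,0],[9,0,-39,0,0,0],[11.2,0,-49,0,0,0],[13.5,0,-58.5,0,0,0],[18,0,-78,0,0,0],[22.5,0,-97.4,0,0,0],[22.5,0,-97.4,0,0,0]]]';  python3 - <<'E'
from h import *
s=ctrl.get_state();print(s['qpos'])
im=ctrl.grab_frame('scene');cv2.imwrite('pics/s4.png',cv2.resize(im[100:300,230:530],None,fx=2.6,fy=2.6,interpolation=cv2.INTER_CUBIC))
E
```

```text
t: 8.1
tool_pos: [394.6, 224.5, 171.2]
tcp_rot: [0.003, 2.93, -0.0]
contact_force: [0.6, 0.9, -1.0]
opening: 11.4
[-0.64285461  0.57330269 -0.11556158  2.30641466  1.09670805  0.22971898
 -0.23579413]
```

View pics/s4.png

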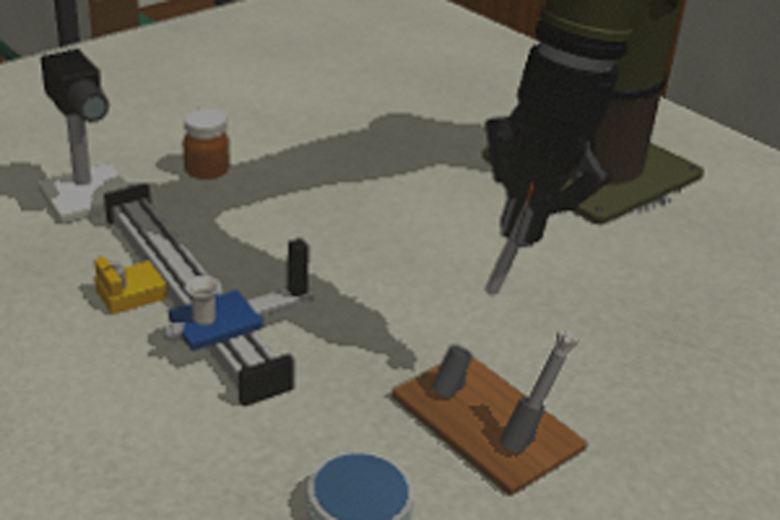

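Run:
```python
from h import *
a=np.radians(-13);tz=np.array([np.sin(a),0,-np.cos(a)])
delta(np.array([612,25.5,200])+8*tz,frame(tz,[-1,0,0]))
```

```text
delta [-215.6, -198.7, 25.4] [0.001, 0.439, -0.002] rows>= 7.1
```

```bash
python3 -m pendant '[[[-15,-20,-15,0,0.03,0],[-40,-42,-20,0,0.08,0],[-65,-66,-15,0,0.14,0],[-92,-92,-10,0,0.2,0],[-120,-118,0,0,0.26,0],[-148,-144,8,0,0.32,0],[-175,-168,15,0,0.38,0],[-198,-186,21,0,0.42,0],[-212,-196,25,0,0.439,0],[-215.6,-198.7,25.4,0,0.439,0]]]'; python3 -m pendant '[[[0,0,0,0,0,0],[0,0,0,0,0,0]]]'
python3 - <<'E'
from h import *
import pickle
s=ctrl.get_state();print(s['qpos'])
a=np.radians(-13);tz=np.array([np.sin(a),0,-np.cos(a)])
delta(np.array([612,25.5,200])+8*tz,frame(tz,[-1,0,0]))
pickle.dump(s,open('w5.pkl','wb'))
w=ctrl.grab_frame('wrist');cv2.imwrite('pics/w5.png',w)
im=ctrl.grab_frame('scene');cv2.imwrite('pics/s5f.png',im);cv2.imwrite('pics/s5.png',cv2.resize(im[130:270,230:390],None,fx=4,fy=4,interpolation=cv2.INTER_CUBIC))
im=ctrl.grab_frame('top');cv2.imwrite('pics/t5f.png',im);cv2.imwrite('pics/t5.png',cv2.resize(im[140:250,240:370],None,fx=5,fy=5,interpolation=cv2.INTER_CUBIC))
E
```

```text
t: 8.98
tool_pos: [614.9, 18.4, 189.3]
tcp_rot: [-0.019, -2.917, 0.004]
contact_force: [0.0, -0.1, -1.2]
opening: 11.6
t: 9.15
tool_pos: [614.8, 17.3, 188.1]
tcp_rot: [-0.022, -2.917, 0.007]
contact_force: [0.2, 0.0, -0.3]
opening: 11.6
[ 0.2139784   0.90765114 -0.64505255  1.40212662  0.46558926  1.22320909
  1.05742853]
delta [5.5, 8.1, -3.0] [-0.003, 0.002, -0.015] rows>= 0.2
```

View pics/w5.png

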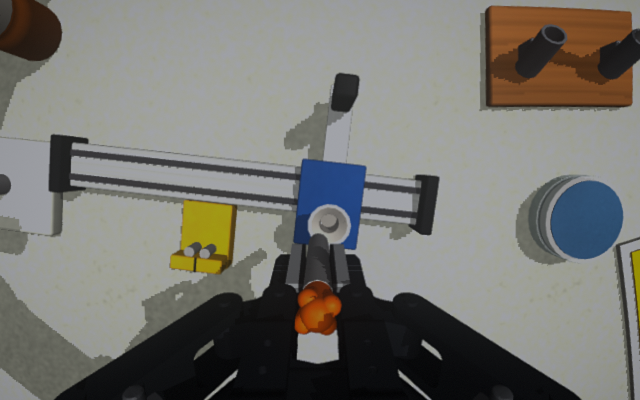

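View pics/s5.png

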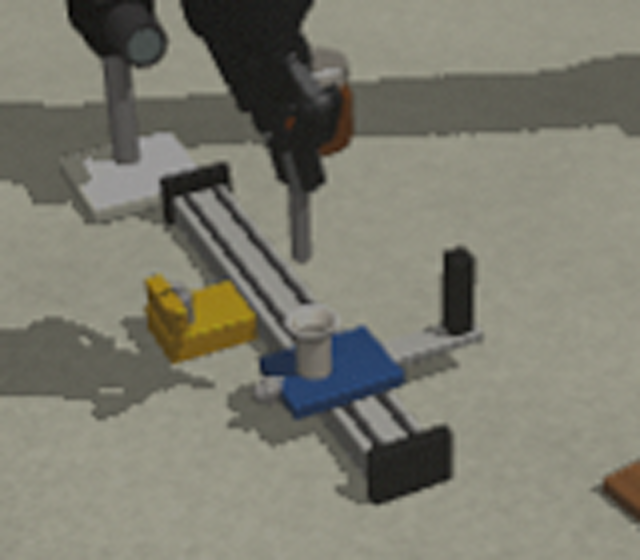

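View pics/t5.png

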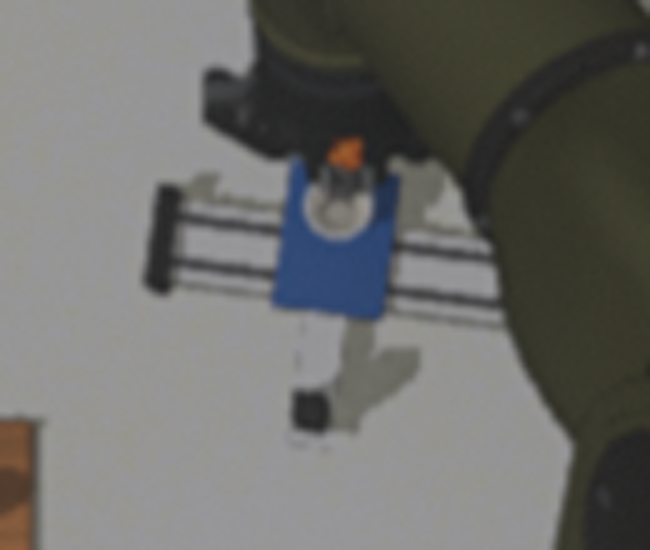

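Run:
```python
import cv2
w=cv2.imread('pics/w5.png');cv2.imwrite('pics/w5c.png',cv2.resize(w[180:340,250:390],None,fx=5,fy=5,interpolation=cv2.INTER_CUBIC)[:600*2:1][:800])
s=cv2.imread('pics/s5f.png');cv2.imwrite('pics/s5c.png',cv2.resize(s[150:240,270:360],None,fx=8,fy=8,interpolation=cv2.INTER_CUBIC)[:600])
```

```text
(no output)
```

View pics/w5c.png

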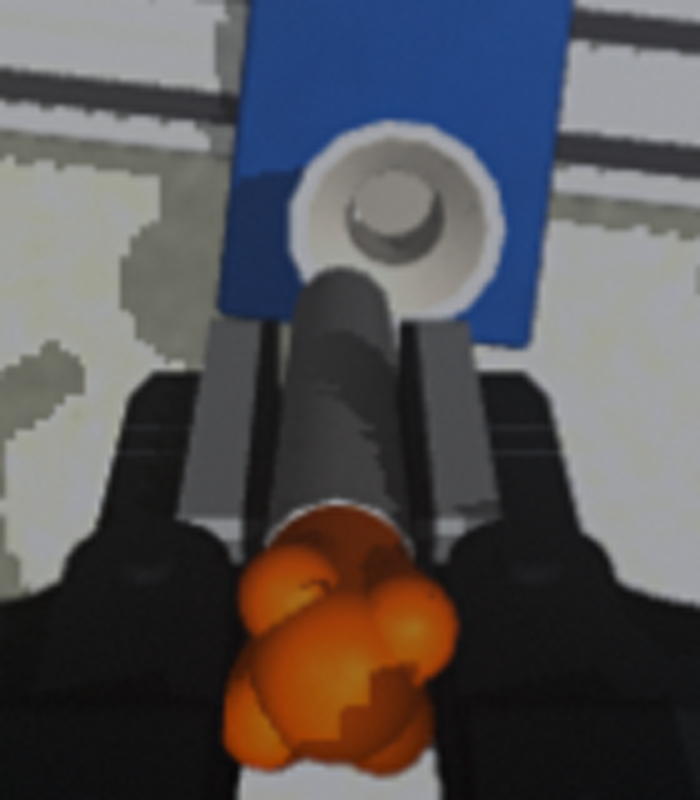

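View pics/s5c.png

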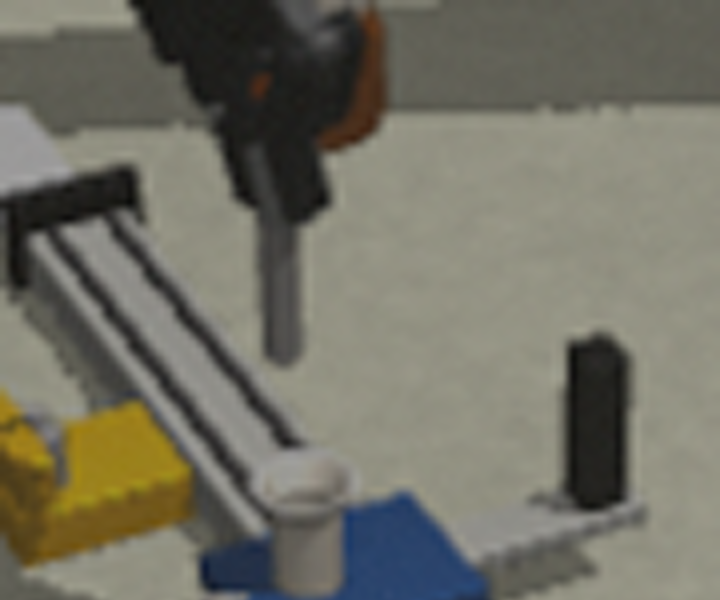

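Run:
```python
from h import *
import pickle
np.set_printoptions(precision=1,suppress=True)
s=pickle.load(open('w5.pkl','rb'));W=cam('wrist',s);S=cam('scene');T=cam('top')
wc=lambda x,y:(x/5+250-.4,y/5+180-.4)
sc=lambda x,y:(x/8+270-.44,y/8+150-.44)
c=[(W,wc(396,222)),(S,sc(303,482))];f=[(W,wc(345,307)),(S,sc(283,359))]
print('cup',tri(c),onz(W,c[0][1],79),onz(S,c[1][1],79), onz(T,(338/5+240-.4,207/5+140-.4),79))
print('foot',tri(f)); z=tri(f)[0][2]
print(onz(W,f[0][1],z),onz(S,f[1][1],z))
R=Ro.from_rotvec(s['tcp_rot']).as_matrix();print('G',s['tool_pos']-8*R[:,2])
# rod axis in wrist: collar and foot
print('track dir from wrist', [onz(W,p,25) for p in [(72,163),(437,176)]])
print('pins',onz(W,(190,251),45),onz(W,(207,250),45),'grip',onz(W,(346,83),97))
```

```text
cup (array([613.3,  25.6,  78.2]), [0.4, 0.4]) [612.8  25.8  79. ] [614.1  26.2  79. ] [610.3  25.5  79. ]
foot (array([615.7,  18.1, 122.8]), [0.8, 0.8])
[616.4  17.6 122.8] [615.2  18.8 122.8]
G [616.6  17.4 195.9]
track dir from wrist [array([ 558.2, -229.6,   25. ]), array([577. , 132.8,  25. ])]
pins [ 643.1 -103.3   45. ] [642.2 -87.   45. ] grip [506.2  39.   97. ]
```

```bash
python3 -m pendant '[[[1,2.5,0,0,0,-0.005],[2,5,3,0,0,-0.01],[2.7,7.7,6,0,0,-0.015],[0,7.7,16,0,0,-0.015],[-3,7.7,26,0,0,-0.015],[-4,7.7,29.8,0,0,-0.015],[-4,7.7,29.8,0,0,-0.015],[-4,7.7,29.8,0,0,-0.015]]]'
python3 - <<'E'
from h import *
import pickle
s=ctrl.get_state()
pickle.dump(s,open('w6.pkl','wb'))
w=ctrl.grab_frame('wrist');cv2.imwrite('pics/w6.png',w);cv2.imwrite('pics/w6c.png',cv2.resize(w[180:300,250:390],None,fx=5,fy=5,interpolation=cv2.INTER_CUBIC))
im=ctrl.grab_frame('scene');cv2.imwrite('pics/s6f.png',im);cv2.imwrite('pics/s6.png',cv2.resize(im[150:240,270:360],None,fx=6,fy=6,interpolation=cv2.INTER_CUBIC))
E
```

```text
t: 9.97
tool_pos: [610.8, 27.2, 158.9]
tcp_rot: [0.006, -2.916, 0.002]
contact_force: [-0.0, 0.3, -1.4]
opening: 11.5
```

View pics/w6c.png

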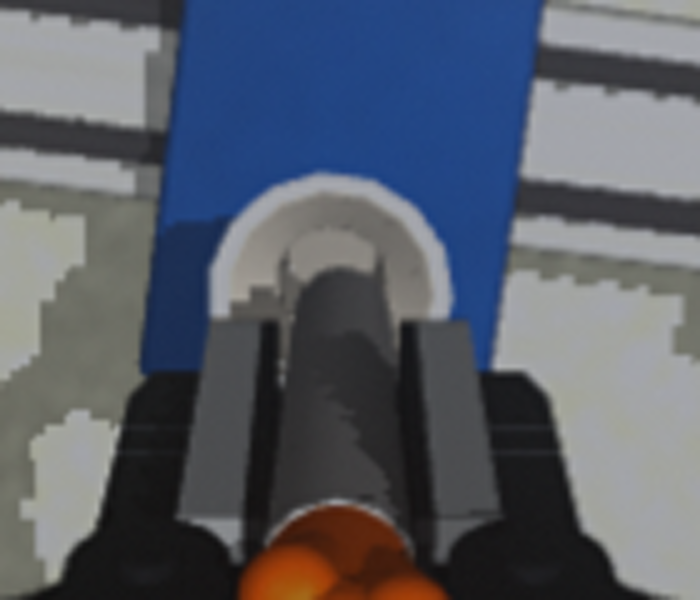

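View pics/s6.png

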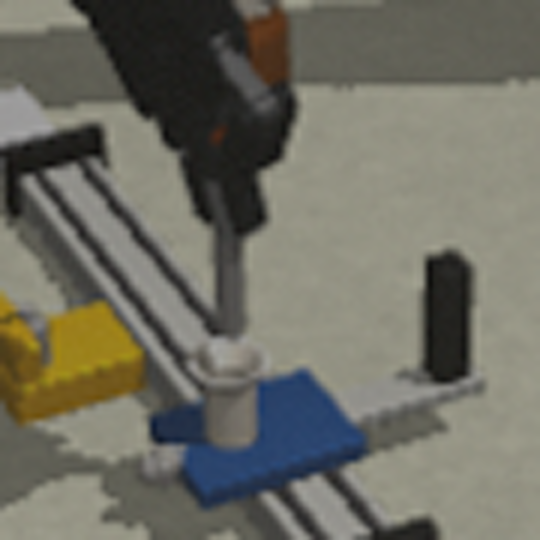

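Run:
```python
from h import *
import pickle
np.set_printoptions(precision=1,suppress=True)
s=pickle.load(open('w6.pkl','rb'));W=cam('wrist',s);S=cam('scene')
wc=lambda x,y:(x/5+250-.4,y/5+180-.4)
sc=lambda x,y:(x/6+270-.42,y/6+150-.42)
print('cup',onz(W,wc(332,287),79),onz(S,sc(231,361),79))
print('foot',onz(W,wc(343,307),93.6),onz(S,sc(229,333),93.6))
```

```text
cup [612.8  26.   79. ] [612.6  27.   79. ]
foot [612.3  27.6  93.6] [612.8  26.6  93.6]
```

```bash
python3 -m pendant '[[[-1.1,-0.5,4.9,0,0,0],[-2.25,-0.8,9.7,0,0,0],[-3.4,-0.8,14.6,0,0,0],[-4.5,-0.8,19.5,0,0,0],[-5.6,-0.8,24.3,0,0,0],[-6.3,-0.8,27.3,0,0,0]]]'
```

```text
t: 10.57
tool_pos: [611.1, 26.5, 130.8]
tcp_rot: [0.007, -2.916, 0.002]
contact_force: [0.5, -0.2, -0.9]
opening: 11.7
```

```bash
python3 -m pendant '[[[-0.9,0,3.9,0,0,0],[-1.8,0,7.8,0,0,0],[-2.7,0,11.7,0,0,0],[-3.4,0,14.6,0,0,0],[-4,0,17.5,0,0,0],[-4,0,17.5,0,0,0]]]'
```

```text
t: 11.07
tool_pos: [611.0, 26.3, 112.2]
tcp_rot: [0.007, -2.916, 0.003]
contact_force: [0.1, -0.2, -1.0]
opening: 11.9
```

```bash
python3 -m pendant '[[[-0.2,0,1,0,0,0],[-0.5,0,2,0,0,0],[-0.7,0,3,0,0,0],[-0.7,0,3,0,0,0]]]'
python3 - <<'E'
from h import *
w=ctrl.grab_frame('wrist');cv2.imwrite('pics/w7.png',w)
im=ctrl.grab_frame('scene');cv2.imwrite('pics/s7.png',cv2.resize(im[150:240,270:360],None,fx=6,fy=6,interpolation=cv2.INTER_CUBIC))
E
```

```text
t: 11.4
tool_pos: [611.2, 26.5, 109.8]
tcp_rot: [0.006, -2.917, 0.002]
contact_force: [-0.4, -0.2, 4.3]
opening: 11.4
```

View pics/w7.png

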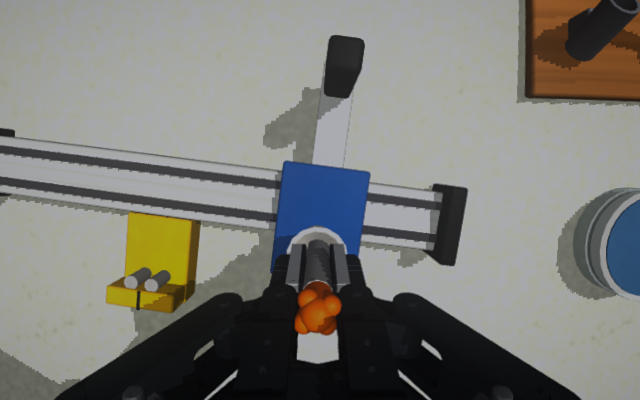

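View pics/s7.png

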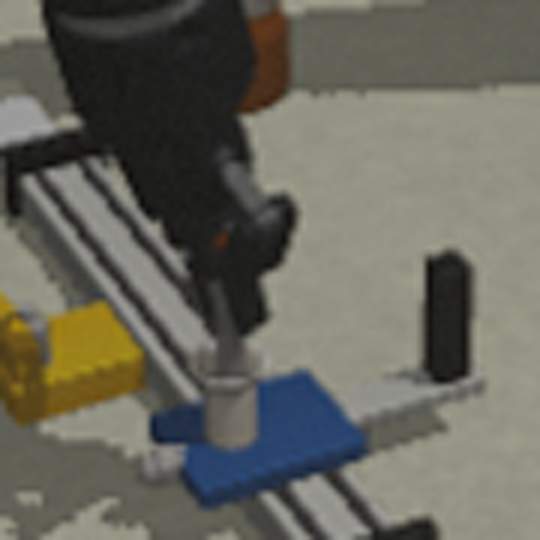

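```bash
python3 -m pendant '[[[0,0,0,0,0,0],[0,0,0,0,0,0],[0,0,0,0,0,0],[0,0,0,0,0,0],[0,0,0,0,0,0]]]' 0.3 60;python3 -m pendant '[[[0,0,-10,0,0,0],[0,0,-25,0,0,0],[0,0,-45,0,0,0],[0,0,-65,0,0,0],[0,0,-85,0,0,0],[0,0,-105,0,0,0],[0,0,-115,0,0,0],[0,0,-115,0,0,0]]]'
python3 - <<'E'
from h import *
import pickle
s=ctrl.get_state();pickle.dump(s,open('w8.pkl','wb'));print(s['qpos'])
w=ctrl.grab_frame('wrist');cv2.imwrite('pics/w8.png',w)
im=ctrl.grab_frame('scene');cv2.imwrite('pics/s8.png',cv2.resize(im[150:240,270:360],None,fx=6,fy=6,interpolation=cv2.INTER_CUBIC))
# next: grip pose, jaws across track
yt=np.array([.127,.992,0])
delta([505.5,39.2,190],frame([0,0,-1],yt));delta([505.5,39.2,190],frame([0,0,-1],-yt))
E
```

```text
t: 11.92
tool_pos: [611.1, 26.5, 109.6]
tcp_rot: [0.007, -2.916, 0.002]
contact_force: [-0.3, 0.4, -0.8]
opening: 55.6
t: 12.58
tool_pos: [638.5, 27.5, 224.5]
tcp_rot: [0.006, -2.922, 0.0]
contact_force: [0.8, 0.0, 0.3]
opening: 55.2
[ 0.19118448  0.90051724 -0.6577645   1.28493916  0.44644154  1.33185649
  1.0998118 ]
delta [120.5, 13.2, 59.9] [-0.193, -0.167, 1.695] rows>= 13.7
delta [120.5, 13.2, 59.9] [0.161, -0.186, -1.432] rows>= 11.6
```

View pics/w8.png

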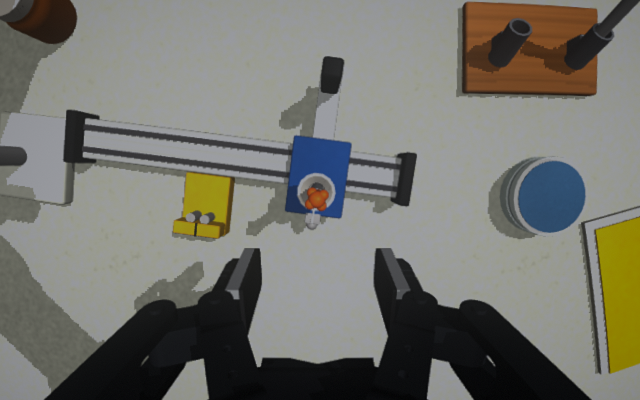

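View pics/s8.png

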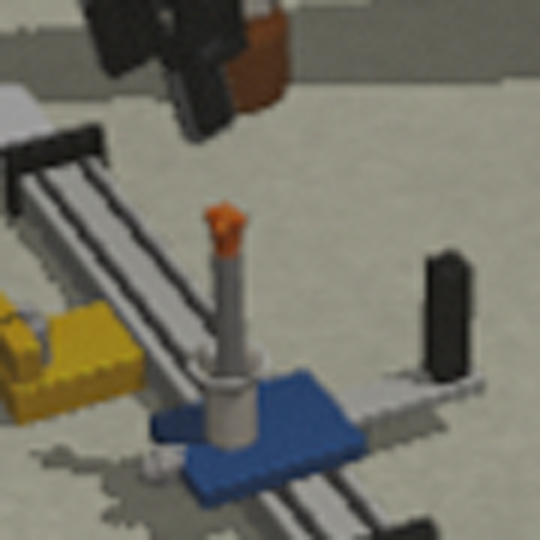

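```bash
python3 -m pendant '[[[13,1,3,-0.014,-0.012,0.12],[26,2,6,-0.028,-0.024,0.24],[40,4,10,-0.042,-0.036,0.36],[54,5,14,-0.055,-0.048,0.48],[68,7,18,-0.068,-0.06,0.6],[82,8,22,-0.083,-0.072,0.72],[95,10,26,-0.096,-0.083,0.84],[108,11,29,-0.11,-0.095,0.96],[118,12,32,-0.123,-0.107,1.08],[126,13,35,-0.137,-0.118,1.2]]]' 0.3
python3 - <<'E'
from h import *
print(ctrl.get_state()['qpos'])
yt=np.array([.127,.992,0])
delta([505.5,39.2,190],frame([0,0,-1],yt))
E
```

```text
t: 13.52
tool_pos: [503.3, 38.4, 214.3]
tcp_rot: [-1.743, -2.522, 0.004]
contact_force: [0.1, 1.5, 0.5]
opening: 55.5
[ 0.08205778  0.61364188 -0.3509908   1.89373017  0.21943331  0.7303179
 -0.02167142]
delta [-1.5, 3.4, 24.2] [-0.059, -0.049, 0.488] rows>= 4.0
```

```bash
python3 -m pendant '[[[0,0,5,-0.014,-0.012,0.12],[0,1,10,-0.029,-0.024,0.24],[-1,2,15,-0.043,-0.036,0.36],[-1.5,3.4,20,-0.059,-0.049,0.488],[-1.5,3.4,24,-0.059,-0.049,0.488],[-1.5,3.4,24,-0.059,-0.049,0.488],[-1.5,3.4,24,-0.059,-0.049,0.488]]]' 0.3
python3 - <<'E'
from h import *
import pickle
s=ctrl.get_state();pickle.dump(s,open('w9.pkl','wb'));print(s['qpos'])
w=ctrl.grab_frame('wrist');cv2.imwrite('pics/w9.png',w)
W=cam('wrist',s);print(proj(W,[[505.5,39.2,97],[613,25.7,79]]))
yt=np.array([.127,.992,0])
delta([505.5,39.2,190],frame([0,0,-1],yt))
E
```

```text
t: 14.1
tool_pos: [504.8, 39.0, 189.5]
tcp_rot: [-2.354, -2.079, 0.004]
contact_force: [0.5, -0.6, 0.5]
opening: 55.3
[-0.07859658  0.61765191 -0.14274627  1.9735901   0.15514694  0.5633142
 -0.45090805]
[[317.38405671 204.31446472]
 [452.15220299 196.8999109 ]]
delta [0.3, 0.2, -0.2] [-0.002, 0.001, 0.002] rows>= 0.0
```

View pics/w9.png

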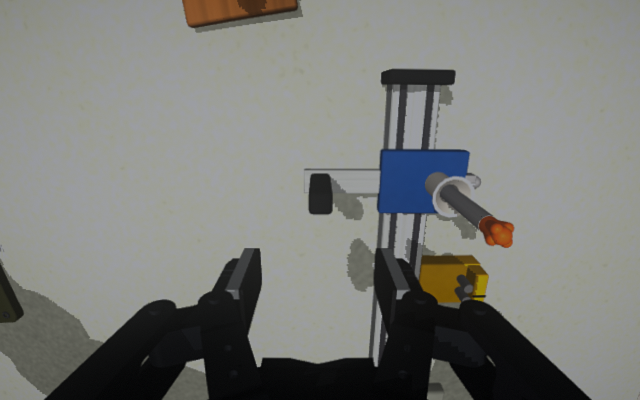

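```bash
python3 -m pendant '[[[0.3,1.5,20,0,0,0],[0.3,1.5,40,0,0,0],[0.3,1.5,60,0,0,0],[0.3,1.5,80,0,0,0],[0.3,1.5,97,0,0,0],[0.3,1.5,110,0,0,0],[0.3,1.5,118,0,0,0],[0.3,1.5,121,0,0,0],[0.3,1.5,121,0,0,0]]]'
python3 - <<'E'
from h import *
import pickle
s=ctrl.get_state();pickle.dump(s,open('w10.pkl','wb'))
w=ctrl.grab_frame('wrist');cv2.imwrite('pics/w10.png',w)
E
```

```text
t: 14.9
tool_pos: [506.5, 38.8, 68.4]
tcp_rot: [-2.354, -2.078, 0.003]
contact_force: [0.3, 0.3, 0.4]
opening: 55.7
```

View pics/w10.png

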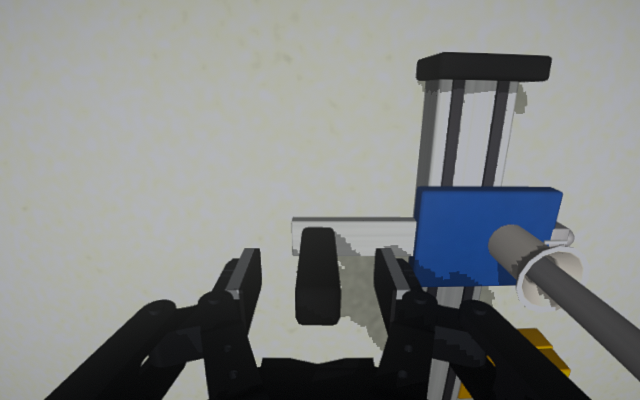

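```bash
python3 -m pendant '[[[0,0,0,0,0,0],[0,0,0,0,0,0],[0,0,0,0,0,0],[0,0,0,0,0,0],[0,0,0,0,0,0],[0,0,0,0,0,0]]]' -1 60
python3 - <<'E'
from h import *
import pickle
s=ctrl.get_state();pickle.dump(s,open('w11.pkl','wb'))
w=ctrl.grab_frame('wrist');cv2.imwrite('pics/w11.png',w)
im=ctrl.grab_frame('scene');cv2.imwrite('pics/s11f.png',im)
im=ctrl.grab_frame('top');cv2.imwrite('pics/t11f.png',im);cv2.imwrite('pics/t11.png',cv2.resize(im[150:250,260:420],None,fx=5,fy=5,interpolation=cv2.INTER_CUBIC))
yt=np.array([.127,.992,0]);print(s['tool_pos']@yt, Ro.from_rotvec(s['tcp_rot']).as_matrix()[:,0])
E
```

```text
t: 15.45
tool_pos: [506.8, 38.9, 69.8]
tcp_rot: [-2.355, -2.078, 0.001]
contact_force: [-2.0, -0.5, 5.2]
opening: 17.4
102.93706557225092 [ 1.24501562e-01  9.92219399e-01 -1.61413008e-04]
```

View pics/w11.png

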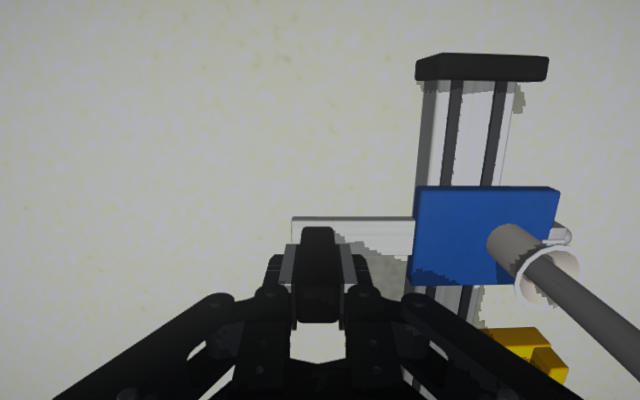

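View pics/t11.png

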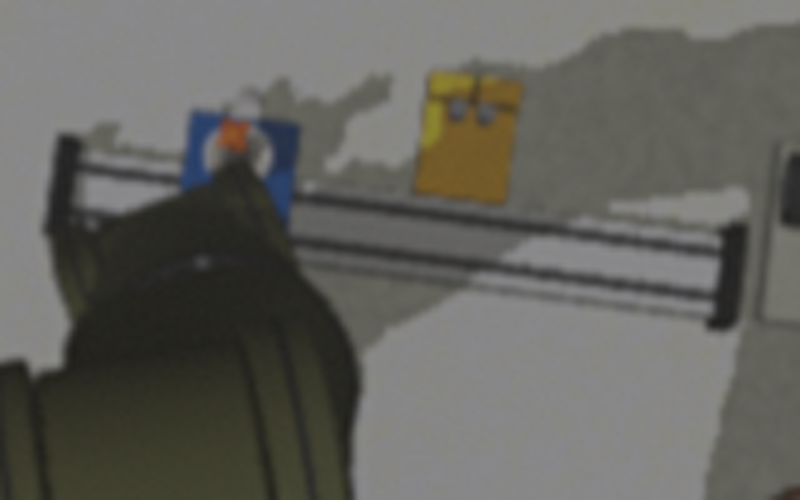

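```bash
python3 -m pendant '[[[-3,0,0,0,0,0],[-8,0,0,0,0,0],[-14,0,0,0,0,0],[-20,0,0,0,0,0],[-26,0,0,0,0,0],[-32,0,0,0,0,0],[-38,0,0,0,0,0],[-44,0,0,0,0,0],[-48,0,0,0,0,0],[-50,0,0,0,0,0]]]'
python3 - <<'E'
from h import *
s=ctrl.get_state();R=Ro.from_rotvec(s['tcp_rot']).as_matrix();print(R.T@s['contact_force'],s['tool_pos']@[.127,.992,0])
E
```

```text
t: 16.43
tool_pos: [500.4, -11.8, 69.9]
tcp_rot: [-2.357, -2.077, 0.002]
contact_force: [-0.5, 0.8, -0.5]
opening: 17.2
[ 0.70466034 -0.63893136  0.47582025] 51.792510241528284
```

```bash
python3 -m pendant '[[[-3,0,0,0,0,0],[-8,0,0,0,0,0],[-13,0,0,0,0,0],[-19,0,0,0,0,0],[-25,0,0,0,0,0],[-31,0,0,0,0,0],[-36,0,0,0,0,0],[-40,0,0,0,0,0],[-40,0,0,0,0,0]]]'
python3 - <<'E'
from h import *
import pickle
s=ctrl.get_state();R=Ro.from_rotvec(s['tcp_rot']).as_matrix();print(R.T@s['contact_force'],s['tool_pos']@[.127,.992,0])
pickle.dump(s,open('w12.pkl','wb'))
w=ctrl.grab_frame('wrist');cv2.imwrite('pics/w12.png',w)
im=ctrl.grab_frame('scene');cv2.imwrite('pics/s12f.png',im);cv2.imwrite('pics/s12.png',cv2.resize(im[140:260,250:380],None,fx=5,fy=5,interpolation=cv2.INTER_CUBIC))
im=ctrl.grab_frame('top');cv2.imwrite('pics/t12f.png',im);cv2.imwrite('pics/t12.png',cv2.resize(im[150:230,300:400],None,fx=7,fy=7,interpolation=cv2.INTER_CUBIC))
E
```

```text
t: 17.18
tool_pos: [495.1, -53.2, 69.9]
tcp_rot: [2.358, 2.075, -0.003]
contact_force: [-0.4, -1.4, -1.9]
opening: 17.3
[-1.46419272 -0.22984615  1.91126715] 10.123196095333508
```

View pics/w12.png

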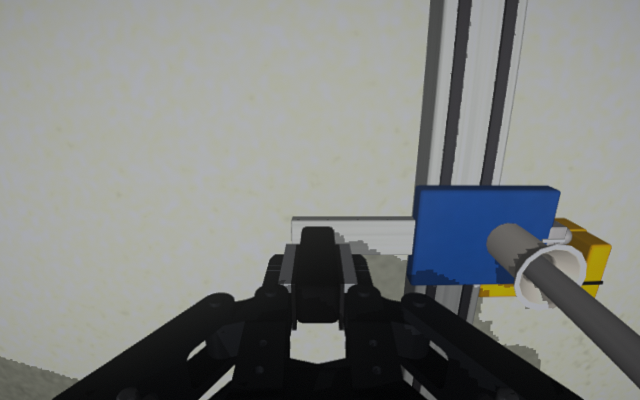

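View pics/t12.png

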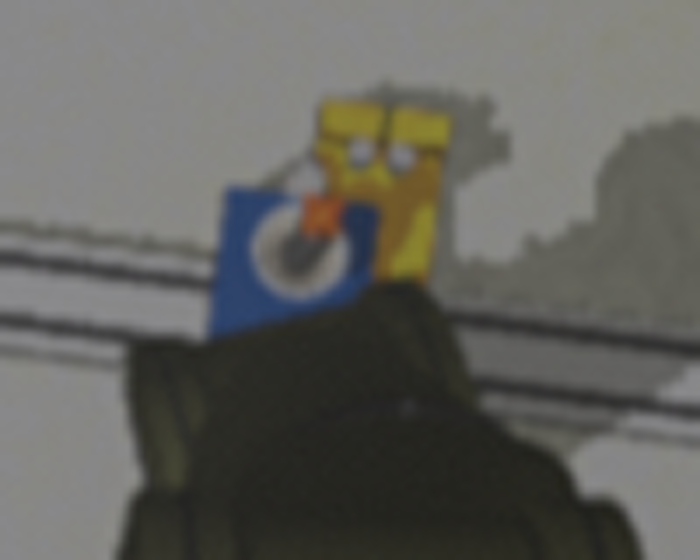

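View pics/s12.png

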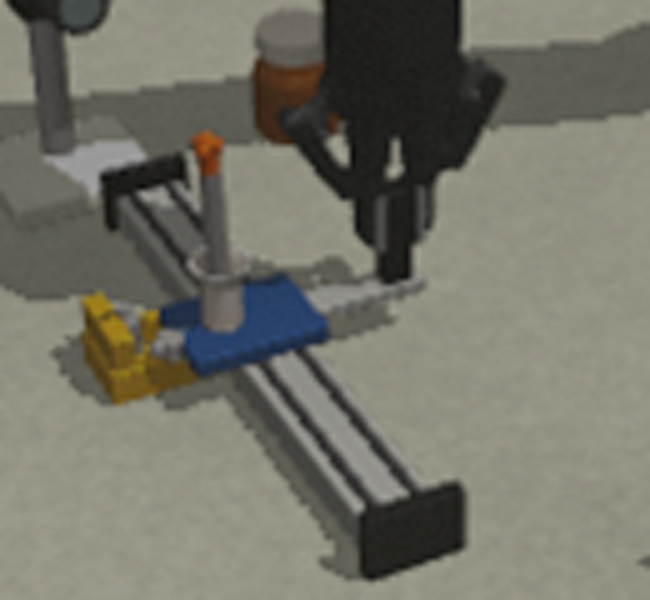

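```bash
cat > f.py <<'E'
from h import *
s=ctrl.get_state();R=Ro.from_rotvec(s['tcp_rot']).as_matrix();print('Ftool',np.round(R.T@s['contact_force'],1),'ty',round(float(s['tool_pos']@[.127,.992,0]),1))
E
python3 -m pendant '[[[-2,0,0,0,0,0],[-4,0,0,0,0,0],[-6,0,0,0,0,0],[-8,0,0,0,0,0],[-8,0,0,0,0,0]]]'; python3 f.py
for i in 1; do python3 -m pendant '[[[-1,0,0,0,0,0],[-2,0,0,0,0,0],[-2,0,0,0,0,0]]]'; done; python3 f.py
python3 -m pendant '[[[-1,0,0,0,0,0],[-2,0,0,0,0,0],[-2,0,0,0,0,0]]]';python3 f.py
```

```text
t: 17.75
tool_pos: [494.2, -60.4, 69.9]
tcp_rot: [2.358, 2.076, -0.003]
contact_force: [0.4, -0.7, -1.9]
opening: 17.1
Ftool [-0.6  0.5  1.9] ty 2.9
t: 18.0
tool_pos: [493.9, -62.6, 69.9]
tcp_rot: [2.358, 2.076, -0.003]
contact_force: [-0.3, -0.1, -1.9]
opening: 17.3
Ftool [-0.1 -0.3  1.9] ty 0.6
t: 18.25
tool_pos: [493.6, -64.8, 69.9]
tcp_rot: [2.358, 2.076, -0.003]
contact_force: [0.5, -0.2, -1.7]
opening: 17.4
Ftool [-0.1  0.5  1.7] ty -1.6
```

```bash
python3 -m pendant '[[[-1,0,0,0,0,0],[-2,0,0,0,0,0],[-2,0,0,0,0,0]]]'; python3 f.py
python3 -m pendant '[[[-1,0,0,0,0,0],[-2,0,0,0,0,0],[-2,0,0,0,0,0]]]';python3 f.py
```

```text
t: 18.5
tool_pos: [493.5, -65.9, 69.9]
tcp_rot: [-2.357, -2.077, 0.002]
contact_force: [-0.2, 3.1, -2.0]
opening: 17.3
Ftool [ 3.1 -0.6  2. ] ty -2.7
t: 18.75
tool_pos: [493.4, -66.2, 69.8]
tcp_rot: [-2.354, -2.078, -0.001]
contact_force: [-0.5, 6.2, -1.4]
opening: 17.4
Ftool [ 6.1 -1.2  1.4] ty -3.0
```

```bash
python3 -m pendant '[[[-2,0,0,0,0,0],[-2.5,0,0,0,0,0],[-3,0,0,0,0,0],[-3.5,0,0,0,0,0]]]'; python3 f.py
python3 -m pendant '[[[-2.5,0,0,0,0,0],[-3,0,0,0,0,0],[-3.5,0,0,0,0,0]]]'; python3 f.py
```

```text
t: 19.08
tool_pos: [493.4, -66.5, 69.8]
tcp_rot: [-2.35, -2.079, -0.006]
contact_force: [-0.7, 10.6, -0.6]
opening: 17.1
Ftool [10.4 -1.9  0.7] ty -3.3
t: 19.33
tool_pos: [493.4, -66.5, 69.8]
tcp_rot: [-2.345, -2.08, -0.011]
contact_force: [0.1, 12.6, -1.2]
opening: 17.2
Ftool [12.5 -1.4  1.3] ty -3.3
```

Run:
```python
from h import *
w=ctrl.grab_frame('wrist');cv2.imwrite('pics/w13.png',w)
im=ctrl.grab_frame('scene');cv2.imwrite('pics/s13f.png',im);cv2.imwrite('pics/s13.png',cv2.resize(im[140:240,250:380],None,fx=6,fy=6,interpolation=cv2.INTER_CUBIC))
im=ctrl.grab_frame('top');cv2.imwrite('pics/t13f.png',im);cv2.imwrite('pics/t13.png',cv2.resize(im[150:230,300:400],None,fx=7,fy=7,interpolation=cv2.INTER_CUBIC))
print(ctrl.get_state()['ft_torque'])
```

```text
[ 1.55469058  0.08496354 -0.35429479]
```

View pics/w13.png

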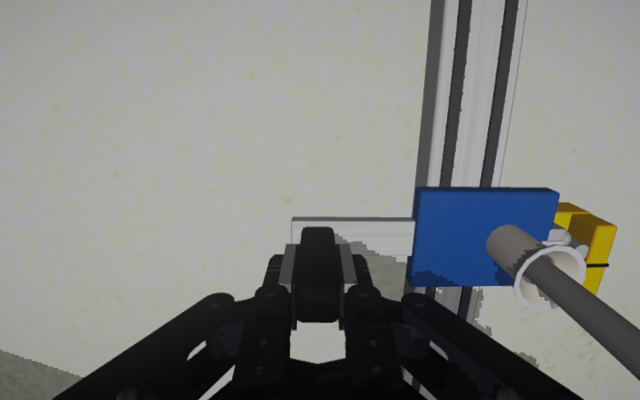

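View pics/t13.png

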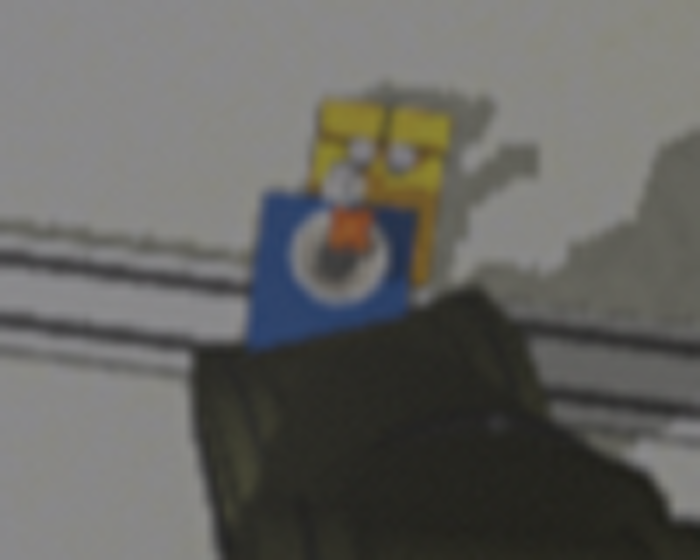

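View pics/s13.png

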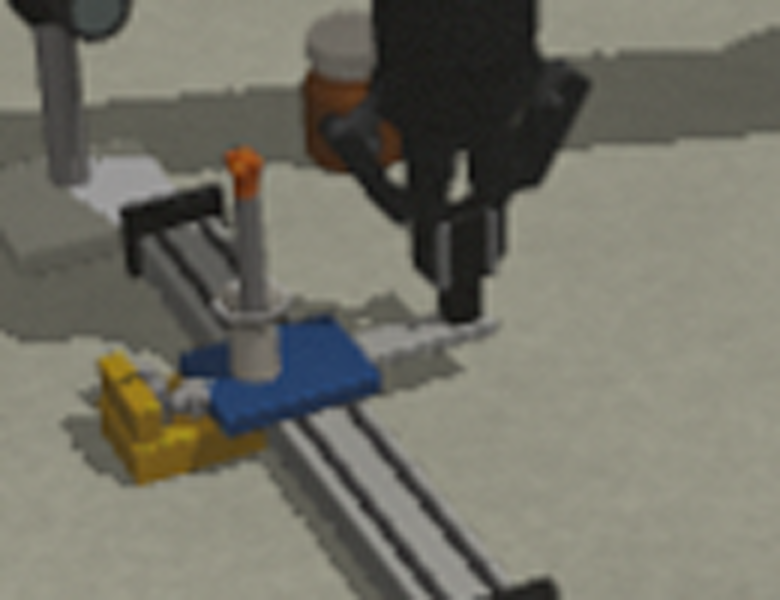

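```bash
python3 - <<'E'
from h import *
s=ctrl.get_state();delta(s['tool_pos'],frame([0,0,-1],[.127,.992,0]))
E
python3 -m pendant '[[[-3.5,0,0,0,0,0],[-4,0,0,0,0,0],[-4.5,0,0,0,0,0],[-4.5,0,0,0,0,0]]]'; python3 f.py
```

```text
delta [0.0, 0.0, 0.0] [-0.0, -0.01, 0.008] rows>= 0.1
t: 19.82
tool_pos: [493.2, -68.4, 69.9]
tcp_rot: [-2.342, -2.081, -0.015]
contact_force: [-0.4, 7.8, -1.4]
opening: 17.0
Ftool [ 7.6 -1.3  1.5] ty -5.2
```

```bash
python3 -m pendant '[[[-2,0,0,0,0.004,-0.003],[-3,0,0,0,0.008,-0.006],[-3.5,0,0,0,0.01,-0.008],[-3.5,0,0,0,0.01,-0.008]]]'; python3 f.py
```

```text
t: 20.15
tool_pos: [492.7, -71.8, 69.9]
tcp_rot: [-2.33, -2.084, -0.027]
contact_force: [0.1, 2.5, -0.9]
opening: 17.4
Ftool [ 2.4 -0.2  0.9] ty -8.7
```

Run:
```python
from h import *
s=ctrl.get_state();delta(s['tool_pos'],frame([0,0,-1],[.127,.992,0]))
```

```text
delta [0.0, 0.0, 0.0] [-0.0, -0.023, 0.016] rows>= 0.2
```

```bash
python3 -m pendant '[[[-0.5,0,0,0,-0.006,0.004],[-1,0,0,0,-0.012,0.008],[-1.5,0,0,0,-0.018,0.012],[-2,0,0,0,-0.023,0.016],[-2,0,0,0,-0.023,0.016]]]'; python3 f.py
```

```text
t: 20.57
tool_pos: [492.6, -73.6, 69.9]
tcp_rot: [2.357, 2.076, -0.001]
contact_force: [-1.6, 2.0, -0.1]
opening: 17.3
Ftool [ 1.8 -1.8  0.1] ty -10.4
```

```bash
python3 -m pendant '[[[-0.5,0,0,0,0,0],[-1,0,0,0,0,0],[-1.5,0,0,0,0,0],[-1.5,0,0,0,0,0]]]'; python3 f.py
```

```text
t: 20.9
tool_pos: [492.3, -75.4, 69.9]
tcp_rot: [2.357, 2.076, -0.001]
contact_force: [0.5, 0.9, -0.7]
opening: 17.2
Ftool [1.  0.4 0.7] ty -12.2
```

```bash
python3 -m pendant '[[[-0.5,0,0,0,0,0],[-1,0,0,0,0,0],[-1.5,0,0,0,0,0],[-1.5,0,0,0,0,0]]]'; python3 f.py
python3 -m pendant '[[[-0.5,0,0,0,0,0],[-1,0,0,0,0,0],[-1.5,0,0,0,0,0],[-1.5,0,0,0,0,0]]]'; python3 f.py
```

```text
t: 21.23
tool_pos: [492.0, -77.8, 69.9]
tcp_rot: [2.358, 2.075, -0.002]
contact_force: [-1.0, -0.0, -0.9]
opening: 17.5
Ftool [-0.2 -1.   0.9] ty -14.7
t: 21.57
tool_pos: [491.8, -79.5, 69.9]
tcp_rot: [2.358, 2.074, -0.003]
contact_force: [-0.5, 0.1, -0.9]
opening: 17.0
Ftool [ 0.  -0.5  0.9] ty -16.4
```

```bash
cat > pic.py <<'E'
from h import *
import sys
n=sys.argv[1]
w=ctrl.grab_frame('wrist');cv2.imwrite(f'pics/w{n}.png',w);cv2.imwrite(f'pics/w{n}c.png',cv2.resize(w[160:320,400:640],None,fx=3.3,fy=3.3,interpolation=cv2.INTER_CUBIC))
im=ctrl.grab_frame('scene');cv2.imwrite(f'pics/s{n}.png',cv2.resize(im[160:230,250:340],None,fx=8,fy=8,interpolation=cv2.INTER_CUBIC))
im=ctrl.grab_frame('top');cv2.imwrite(f'pics/t{n}.png',cv2.resize(im[155:205,320:390],None,fx=10,fy=10,interpolation=cv2.INTER_CUBIC))
E
python3 pic.py 14
python3 -m pendant '[[[0,0,0,0,0,0],[0,0,0,0,0,0],[0,0,0,0,0,0],[0,0,0,0,0,0],[0,0,0,0,0,0],[0,0,0,0,0,0]]]' -0.42 60; python3 f.py; python3 pic.py 15
```

```text
t: 22.22
tool_pos: [491.8, -79.5, 69.9]
tcp_rot: [2.358, 2.074, -0.003]
contact_force: [-0.9, -0.4, 0.2]
opening: 24.4
Ftool [-0.5 -0.8 -0.2] ty -16.5
```

View pics/t14.png

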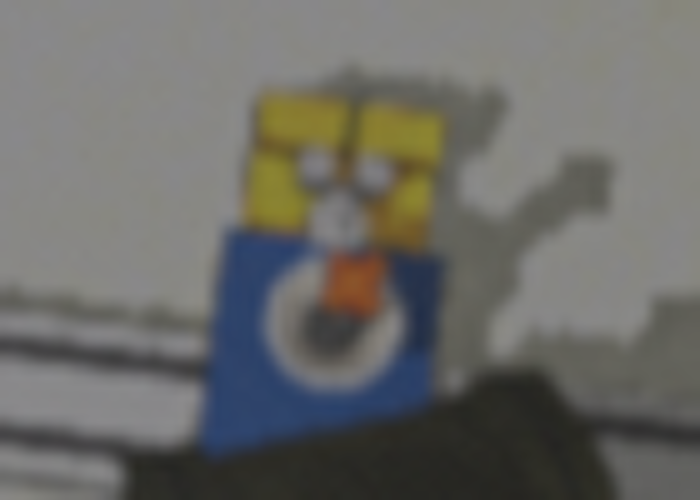

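View pics/t15.png

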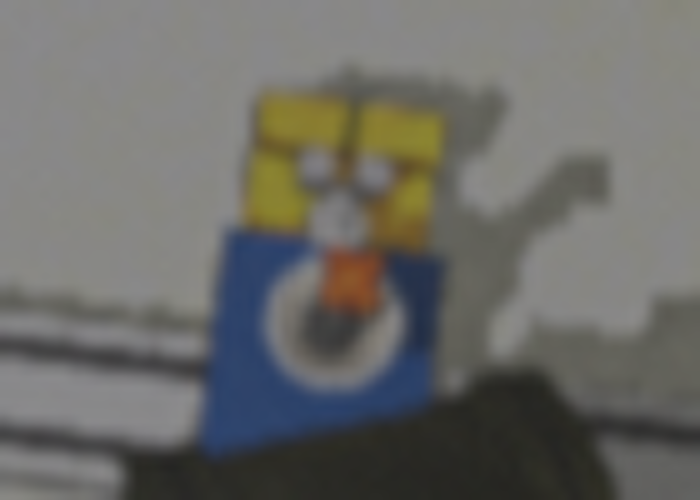

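View pics/w15.png

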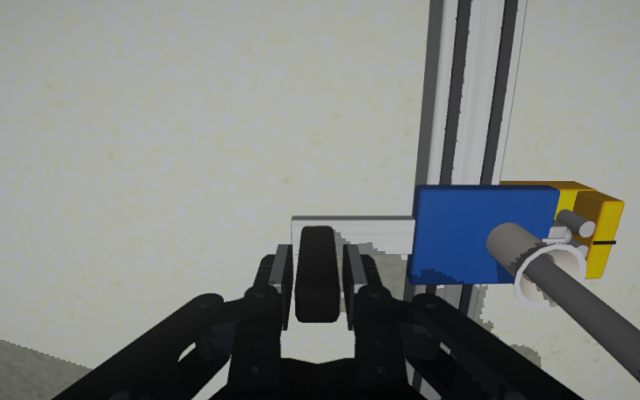

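View pics/s15.png

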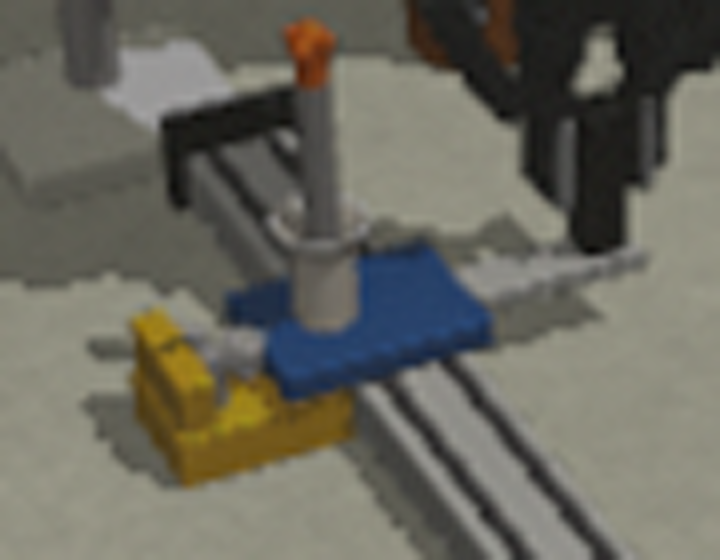

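View pics/w15c.png

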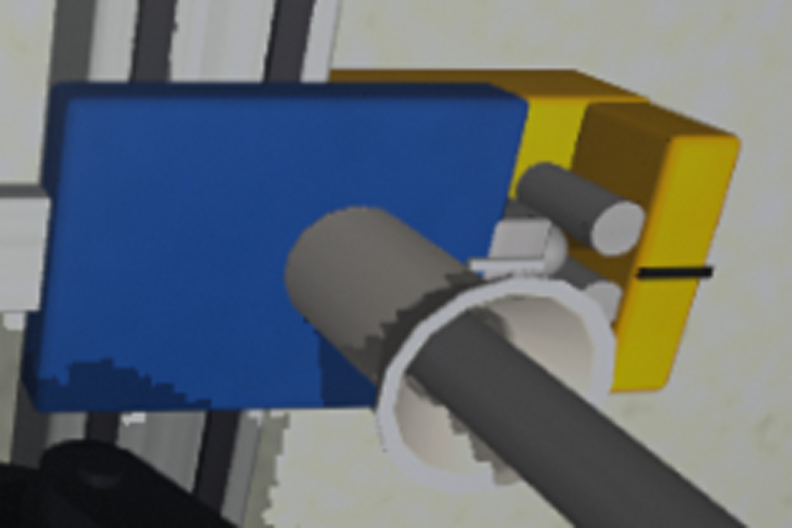

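```bash
python3 -m pendant '[[[0,0,0,0,0,0],[0,0,0,0,0,0],[0,0,0,0,0,0],[0,0,0,0,0,0]]]' -1 60; python3 f.py
python3 -m pendant '[[[-0.7,0,0,0,0,0],[-1.4,0,0,0,0,0],[-2,0,0,0,0,0],[-2,0,0,0,0,0]]]'; python3 f.py
python3 -m pendant '[[[0.7,0,0,0,0,0],[1.4,0,0,0,0,0],[2,0,0,0,0,0],[2,0,0,0,0,0]]]'; python3 f.py
python3 -m pendant '[[[0.7,0,0,0,0,0],[1.4,0,0,0,0,0],[2,0,0,0,0,0],[2,0,0,0,0,0]]]'; python3 f.py
```

```text
t: 22.7
tool_pos: [491.8, -79.5, 70.0]
tcp_rot: [2.358, 2.075, -0.003]
contact_force: [-0.5, 0.2, 2.4]
opening: 17.3
Ftool [ 0.2 -0.6 -2.4] ty -16.4
t: 23.03
tool_pos: [491.6, -80.7, 70.0]
tcp_rot: [2.357, 2.076, -0.001]
contact_force: [0.5, 3.5, 2.7]
opening: 17.1
Ftool [ 3.6  0.  -2.7] ty -17.7
t: 23.37
tool_pos: [491.8, -79.2, 70.0]
tcp_rot: [2.358, 2.075, -0.002]
contact_force: [-0.6, -1.4, 1.7]
opening: 17.4
Ftool [-1.5 -0.4 -1.7] ty -16.1
t: 23.7
tool_pos: [491.9, -78.3, 70.0]
tcp_rot: [2.358, 2.073, -0.004]
contact_force: [-0.4, -4.5, 2.2]
opening: 17.5
Ftool [-4.5  0.1 -2.2] ty -15.2
```

The ball pushes back in both directions about ty ≈ −16.5, so it is seated. I'll go to the middle, loosen so it centres itself, then grip again.

```bash
python3 -m pendant '[[[-0.5,0,0,0,0,0],[-1,0,0,0,0,0],[-1.2,0,0,0,0,0],[-1.2,0,0,0,0,0]]]'; python3 f.py
python3 -m pendant '[[[0,0,0,0,0,0],[0,0,0,0,0,0],[0,0,0,0,0,0],[0,0,0,0,0,0],[0,0,0,0,0,0]]]' -0.42 50; python3 f.py
python3 -m pendant '[[[0,0,0,0,0,0],[0,0,0,0,0,0],[0,0,0,0,0,0],[0,0,0,0,0,0],[0,0,0,0,0,0],[0,0,0,0,0,0]]]' -1 50; python3 f.py; python3 pic.py 16
python3 - <<'E'
from h import *
im=ctrl.grab_frame('scene');cv2.imwrite('pics/s17.png',im)
print(ctrl.get_state()['joint_vel'])
E
```

```text
t: 24.03
tool_pos: [491.9, -78.7, 70.0]
tcp_rot: [2.358, 2.074, -0.003]
contact_force: [-0.9, 1.0, 1.9]
opening: 17.5
Ftool [ 0.9 -1.  -1.9] ty -15.6
t: 24.45
tool_pos: [491.9, -78.7, 70.0]
tcp_rot: [2.358, 2.074, -0.003]
contact_force: [0.9, -1.1, -0.4]
opening: 24.7
Ftool [-0.9  1.   0.4] ty -15.6
t: 24.95
tool_pos: [491.9, -78.7, 70.1]
tcp_rot: [2.358, 2.074, -0.003]
contact_force: [-1.0, -0.9, 1.9]
opening: 17.5
Ftool [-1.1 -0.9 -1.9] ty -15.6
[-7.20524676e-05  1.17406977e-04 -1.57940816e-03  7.18395613e-04
 -2.35240139e-04 -1.60272389e-05 -1.85664986e-03]
```

View pics/s17.png

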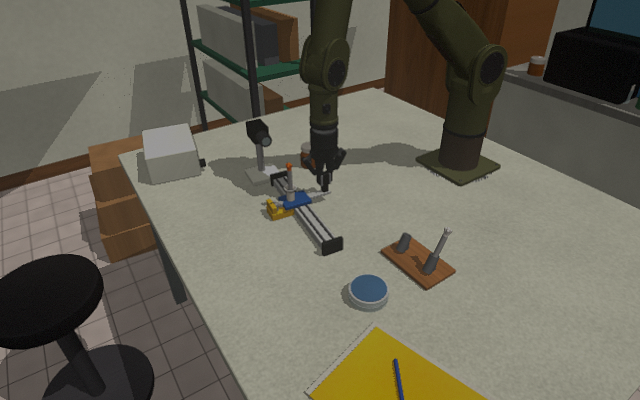

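View pics/w16.png

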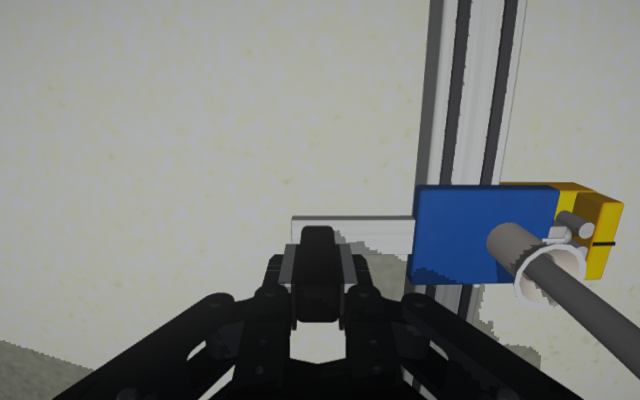

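```bash
python3 -c "
from cell import ctrl
print(ctrl.job_done())"
```

```text
the job is handed in; nothing more can be done
None
```

I stood the orange post in the white cup and let go. I then slid the carriage towards the camera by its grip until the ball dropped into the notch. The job was handed in at about 25 s with the fingers still closed on the grip (50 N, opening 17.5 mm).

**Checks that agreed:**
- **Post:** after I let go it stood upright in the cup, and it still did in the last pictures.
- **Ball:** with the grip closed, the carriage pushed back both ways, 3.6 N one way and 4.5 N the other, over about ±1.2 mm around the middle. The wrist picture shows the ball between the two pins.
- **Self-centring:** I opened the fingers for a moment so the ball could settle, then closed them again. About 1 N was left on the wrist.
- **Other objects:** the white post and the dishes look unmoved in the last scene picture. The jar is partly hidden behind the gripper there, but the gripper stayed well away from it.

**What disagreed or stayed uncertain:**
- **Force at the first pin:** getting over it took about 12.6 N at the wrist, not the 6 to 8 N stated.
- **Turn error:** I once typed a small turn of about 0.01 rad with the wrong sign while pushing. I corrected it in the next move.
- **Centring:** the tool stopped about 1 mm short of the middle found by the push test. The top picture suggested it was 1 to 1.5 mm past the middle before I regripped, which is within what the pixels can show. So I know the centring only to about 1 mm.

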